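Swing the saucepan handle in and set the glue pot on the freed plate

TASK

On the carver's hob the saucepan's handle lies across the empty right-hand plate. First swing the handle inward until it points straight to the back of the hob, under the wire rack and clear of the small pan and the tin, keeping the saucepan level on its own plate. Then lift the glue pot up past the tip of its hook, take it off, and set it down gently, upright in the middle of the freed plate, leaving the other things where they are.

Things in the scene. Friction and masses are not known exactly. Their poses are not given: they have to be found in the camera images.
- hob: Steel two-plate hob, 340 (x) x 500 (y) mm, top 50 mm above the bench, fixed. Origin under its centre on the bench; +x points to its back, away from the robot, +y to its left. Two round dark plates, 160 mm across, stand 5 mm above the top. An open wire rack is fixed over its back half.
- rack_front (a point): Middle of the rack's front bar (hob x = 85, z = 230 mm). Level 8 mm bars along y, at hob x = 85, 121 and 158 mm, y = -238 to 238, a post at each end at x = 158; a 22 mm high wood block lies fixed on it at y = -190. An upright gripper over a handle that points to the back would hit the bars: lean it about 35 degrees from vertical, its body back over the pan.
- plate_left (a point): Centre of the left plate's top face (hob x = -50, y = 90, z = 55 mm). The saucepan stands on it.
- plate_right (a point): Centre of the right plate's top face (hob x = -50, y = -110, z = 55 mm). It is empty but for the saucepan's handle above it; the glue pot goes here.
- saucepan: Loose open aluminium saucepan, 130 mm across, 60 mm high, about 0.6 kg, on the left plate. Origin at the centre of its underside, z up, +x along its handle. The wooden stick handle is 20 mm wide, 14 mm thick, ends 190 mm from the pan's centre and rises outward by 12 degrees. At the start it points to the right plate (within about 20 degrees of the hob's -y).
- handle_mid (a point): Point in the middle of the handle's section, 130 mm from the saucepan's centre and 63 mm above its underside: a good place to pinch it.
- handle_end (a point): Outer end of the handle, 190 mm from the saucepan's centre, 76 mm above its underside.
- small_pan: Loose small aluminium pan, 90 mm across, 50 mm high, with one short flat lug, at the back right of the hob under the rack. Origin at the centre of its underside.
- tin: Loose closed steel tin, 68 mm across, 60 mm high, at the back left of the hob under the rack. Origin at the centre of its underside.
- hook: Fixed hook stand right of the hob. Origin on the bench straight below the hook's seat. In its x-z plane a 6 mm rod comes from a post (14 mm thick, x = 75 mm, top at 225 mm) level at 217 mm high to x = 16 mm, dips to the seat (rod centre 185 mm high, x = 9 to -9) and rises to the tip at x = -16 mm. Foot 150 x 100 x 14 mm, x = -45 to 105 mm.
- hook_tip (a point): Very top of the hook's free tip, 220 mm above the bench, 16 mm to -x of the seat.
- glue_pot: Loose copper glue pot, 90 mm across, 55 mm high, about 0.35 kg, hanging in the hook by its bail, y axis across the hook. Origin at the centre of its underside, z up. The stiff 6 mm wire bail lies in its y-z plane, sides at y = -46 and 46 mm. On the bail stands a flat wooden grip, 16 mm (x) by 24 mm (y), from 143 to 192 mm above the underside.
- pot_grip (a point): Middle of the wooden grip, on the pot's axis, 175 mm above its underside: pinch it here over its 24 mm width (pot's y), one finger on either side of the hook's rod.
- pot_bail (a point): Middle of the bail's level bar, 140 mm above the pot's underside; the bar (6 mm) hangs in the hook's seat with its centre 29 mm below the top of the tip. To come off, the pot must rise by more than 35 mm, but less than 75 mm or the seat dips into the pot's mouth.
- chisel: Loose wood-handled chisel, on the bench at the front right. A bystander; origin at its underside.
- mallet: Loose hammer, on the bench to the left. A bystander; origin at its underside.
- offcut: Loose wood offcut 120 x 45 x 25 mm, on the bench to the right. A bystander; origin at its underside.
- dish: Loose white dish, 110 mm across, front left of the bench. A bystander; origin at its underside.
- jar: Loose amber jar, 60 mm across, 90 mm high, on the bench to the left. A bystander; origin at its underside.
There are look-alikes about, which are no part of the job. Leave any blue look-alike of the glue_pot alone.

How it is judged:
By the outcome, as a careful person would: the job done as asked, in the order asked, and still so for the second after the job is handed in, with the robot touching nothing.
It also fails if it takes over 61 s, if anything falls off the work surface, if the arm or the gripper's body presses on something with over 40 N, if the wrist force passes 120 N, or if a joint passes its speed limit or range.

ROBOT

A 6-joint arm with a two-finger parallel gripper is mounted at the origin on the work surface. World frame = base frame: x ahead of the robot, y to its left, z up, the work surface at z = 0. Lengths are in mm, angles in rad, forces in N, time in s.
With the tool pointing down it reaches from about 275 to 750 mm from the base axis. Payload 10.2 kg.
Tool frame: the origin (TCP) lies where the fingers leave the gripper's body, on its centre line; the fingertips stand 73 mm ahead of it and the grasp point (between the pads) lies 54 mm ahead of it; z points along the fingers, y is the line along which they close (so a half turn about z gives the same grasp; the last joint's range is limited). The gripper opens to 85 mm and grips with 20 to 120 N. Pads are 22 mm wide; open, the fingers measure 114 mm over their backs; the gripper's body (76 mm by 85 mm) begins 54 mm behind the grasp point. The pads swing forward as they close: fully open they stand 13 mm farther back than shut.
Start: joints at [0.92, 0.313, 1.498, -0, 1.331, -0.223], TCP at [217.82, 477.688, 303.894] pointing down, gripper open.
Joint ranges: [-2.94, 2.94], [-0.97, 2.17], [0.19, 2.56], [-1.23, 4.37], [0.02, 3.11], [-2.88, 2.88]. Speed limits (rad/s): [2.39, 2.39, 3.01, 3.14, 3.14, 3.14].

INTERFACE

Orientations are given as a unit quaternion [w, x, y, z].
In Python, from rig import ctrl gives the robot as it stands.
- The arm moves only by the shell command python3 -m creep 'ROWS' [OPENING] [FORCE]. ROWS is JSON, a list that holds one entry, the list of rows, each a list of 6 numbers: the shift along the world's x, y, z in units of 25 mm (1.0 is 25 mm), then the turn, a rotation vector about the world's x, y, z in units of 5 degrees (1.0 is 5 degrees). In form: [[[x, y, z, ax, ay, az], ...]]. A call has 1 to 20 rows; each row is the pose to reach, as a shift and turn from the pose commanded when the call began; what a row does not reach only later rows make up. A row lasts 1/12 s, in which the tool goes at most 41.7 mm and 7.16 degrees, less where a joint would pass 70% of its speed; a pose out of reach is approached as far as the arm can. A call with a gripper value outside its range is refused whole. OPENING is the finger opening in mm, from 0 to 85.4, set as the call begins (- or left out, the last holds). The fingers move at their own pace and stop on an object; FORCE is the grip in N (left out, the last holds). Time passes only in rows, so rows that repeat a pose let the fingers close. It gives the time, the measured TCP pose, the force, the opening and the grip force at its end, in the units of the state.
- ctrl.sense(): the state, without advancing time (a new reading comes with each control period).
- ctrl.capture(name): name is "scene" or "top" or "wrist"; returns a dict with "image" (384x512x3 uint8, red, green, blue), "fx", "fy", "cx", "cy" (pixels), "R" (3x3) and "t" (3): a world point X has camera coordinates R X + t. Camera axes: x right, y down, z forward; pixel columns grow to the right and rows downward; lengths in mm; the calibration is good to about 2 mm. A picture is of the moment at which its call begins. There is no depth.
- ctrl.finish_job(): hands the job in; it is judged then, once.
The state is a dict: "time_s": time; "joints": joint angles; "dq": joint speeds; "tau": joint torques, N m; "eef_pos": TCP position; "ee_rot": TCP orientation; "force": force on the tool from outside, world axes, zero at the start; "wrist_torque": the same for the moment, N m; "grip_width": opening from 0.0 (shut) to 1.0 (fully open); "grip_force": force on a finger pad.
Only numpy, scipy, OpenCV 4.12 (cv2) and the standard library are available. Lean on these libraries where they do the work, as an engineer would, in place of code of your own. Each camera call takes 0.05 s, during which the arm holds its last target. There are 200 camera calls.

## Working session

There is one attempt and no reset: what is moved stays moved. The work goes in short steps, Python scripts to look and compute and a shell command to move; the robot and the scene stay as the last step left them, time stands still between calls to the robot, and variables do not carry over. Pictures are saved under pics/ and viewed, at most 13 in all, crops included, and the job is handed in when it is done.

```bash
mkdir -p pics; cat > h.py <<'E'
import numpy as np,cv2,json
from rig import ctrl
def cap(n,f=None):
    c=ctrl.capture(n); 
    if f: cv2.imwrite('pics/'+f,cv2.cvtColor(c['image'],cv2.COLOR_RGB2BGR))
    np.savez('pics/%s.npz'%n,**c); return c
def ld(n): return dict(np.load('pics/%s.npz'%n))
def ray(c,u,v):
    R=np.array(c['R']);t=np.array(c['t'])
    d=R.T@np.array([(u-c['cx'])/c['fx'],(v-c['cy'])/c['fy'],1]); return -R.T@t,d/np.linalg.norm(d)
def onz(c,u,v,z):
    o,d=ray(c,u,v); return o+d*(z-o[2])/d[2]
def two(c1,p1,c2,p2):
    o1,d1=ray(c1,*p1);o2,d2=ray(c2,*p2)
    s=np.linalg.lstsq(np.c_[d1,-d2],o2-o1,rcond=None)[0]
    a=o1+s[0]*d1;b=o2+s[1]*d2; return (a+b)/2,np.linalg.norm(a-b)
def proj(c,X):
    p=np.array(c['R'])@np.array(X)+np.array(c['t']); return np.array([c['cx']+c['fx']*p[0]/p[2],c['cy']+c['fy']*p[1]/p[2]])
E
python3 - <<'E'
from h import *
a=cap('scene');b=cap('top')
cv2.imwrite('pics/both.png',cv2.cvtColor(np.vstack([a['image'],b['image']]),cv2.COLOR_RGB2BGR)) if 0 else None
for n,c in(('scene',a),('top',b)):
    cv2.imwrite('pics/%s1.png'%n,cv2.resize(cv2.cvtColor(c['image'],cv2.COLOR_RGB2BGR),(800,600),interpolation=cv2.INTER_CUBIC))
    print(n,c['fx'],c['cx'],c['cy'],np.round(-np.array(c['R']).T@c['t']),np.round(c['R'],2).tolist())
print(ctrl.sense())
E
```

```text
scene 473.60589705867164 254.92423032990766 190.49687459628916 [1473.  433. 1252.] [[-0.41, 0.91, -0.01], [0.65, 0.28, -0.7], [-0.64, -0.3, -0.71]]
top 456.8645689597304 257.15949714072246 185.72232903308475 [ 383.  -24. 1824.] [[0.02, -1.0, 0.02], [-1.0, -0.02, -0.06], [0.07, -0.01, -1.0]]
{'time_s': 0.1, 'joints': array([ 9.19567218e-01,  3.13430749e-01,  1.49833514e+00, -1.86262885e-06,
        1.33100189e+00, -2.23400004e-01]), 'dq': array([-0.00085225, -0.00076195, -0.0022161 ,  0.00220387,  0.00173012,
       -0.00060333]), 'tau': array([ 4.03459897e-03, -4.12903261e+01, -2.60139567e+01, -9.40234941e-05,
        3.05790709e-03,  1.37627569e-05]), 'eef_pos': array([217.7473438 , 477.56465323, 303.38324939]), 'ee_rot': array([-2.48018201e-04,  2.12286593e-01,  9.77207274e-01, -5.32651460e-04]), 'force': array([ 0.43351967, -0.49202128,  0.41162784]), 'wrist_torque': array([-0.05803865,  0.00933043,  0.01053594]), 'grip_force': 0.0, 'grip_width': 0.9979841612950063}
```

View pics/scene1.png

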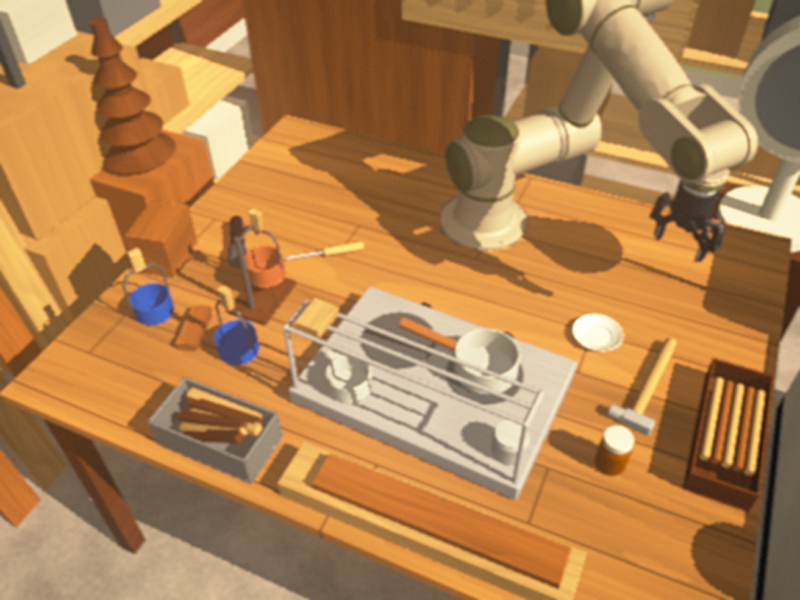

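View pics/top1.png

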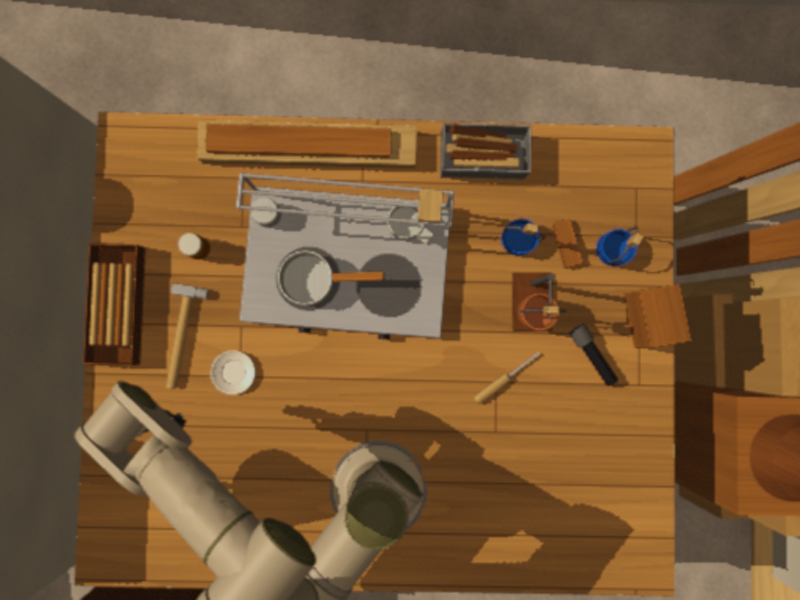

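Top view (800x600): the saucepan is at (305,278) with its handle to (382,276), the free plate is at (389,284), and the copper pot is at (537,310) with its grip near (551,310). The hook stand is at (535,290).
Candidates for the glue pot, scene view: copper pot (263,262), blue pots (150,303) and (237,342). I choose the copper one on the hook.

```bash
python3 - <<'E'
from h import *
a=ld('scene');b=ld('top')
def crop(c,x,y,w,h,k): return cv2.resize(cv2.cvtColor(c['image'][y:y+h,x:x+w],cv2.COLOR_RGB2BGR),None,fx=k,fy=k,interpolation=cv2.INTER_CUBIC)
A=crop(a,140,125,64,80,6); B=crop(b,320,165,64,80,6)
cv2.imwrite('pics/pot.png',np.hstack([A,B]))   # 768x480
cv2.imwrite('pics/hob.png',crop(b,148,105,150,116,5)) #750x580
# handle mask in both
for n,c in(('scene',a),('top',b)):
    hsv=cv2.cvtColor(c['image'],cv2.COLOR_RGB2HSV)
    hob=np.zeros(hsv.shape[:2],np.uint8)
    if n=='top': hob[165:190,205:255]=1
    else: hob[195:230,245:305]=1
    m=((hsv[...,1]>130)&(hsv[...,0]<20)&(hob>0)).astype(np.uint8)
    k,l,s,ce=cv2.connectedComponentsWithStats(m); i=1+np.argmax(s[1:,4]); print(n,s[i],ce[i])
    pts=np.argwhere(l==i)[:,::-1].astype(np.float32); print(cv2.boxPoints(cv2.minAreaRect(pts)).round(1).tolist())
E
```

```text
scene [255 203  37  21 240] [272.83333333 212.7625    ]
[[254.1999969482422, 207.89999389648438], [256.79998779296875, 202.0], [292.0, 217.6999969482422], [289.3999938964844, 223.5]]
top [213 174  33   7 194] [228.87628866 176.64948454]
[[213.0, 174.0], [245.0, 174.0], [245.0, 180.0], [213.0, 180.0]]
```

View pics/pot.png

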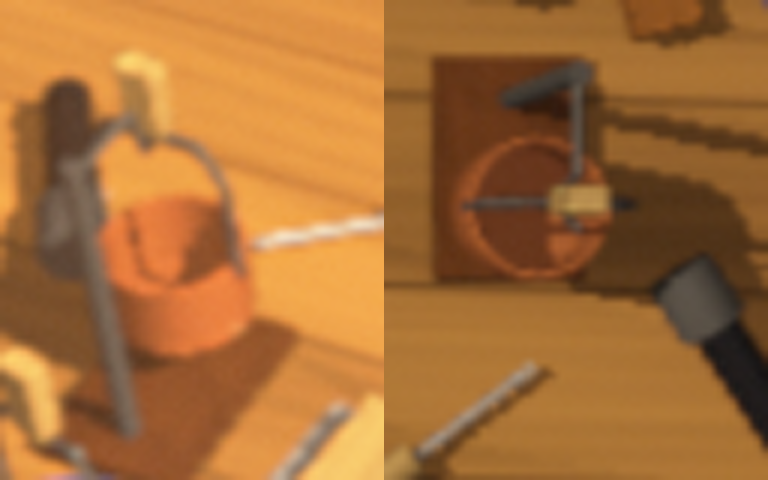

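View pics/hob.png

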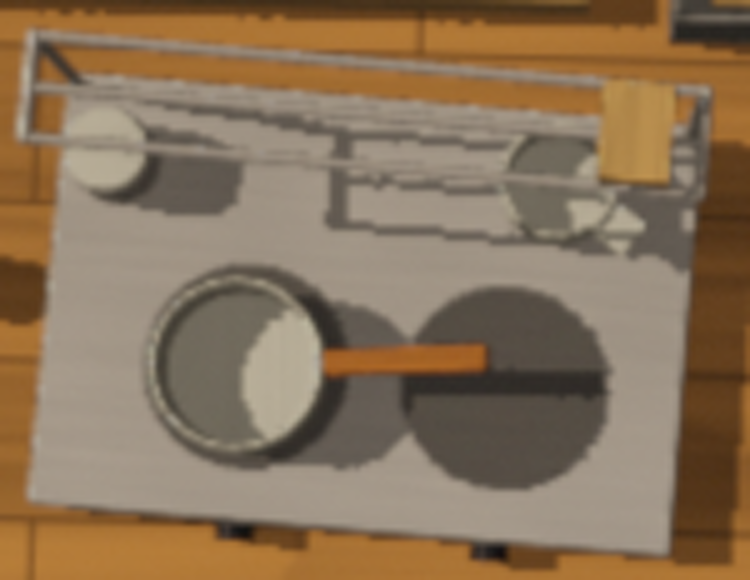

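Copper pot in the close crop: grip centre at (143,95) in the scene half and (580,200) in the top half. It hangs on the grey hook, whose post top is at (582,70). Hob crop: pan centre (237,362), right plate (506,388), hob front corners (28,500) and (668,553). Rack front bar runs from (22,136) to (700,193).

```bash
python3 - <<'E'
from h import *
a=ld('scene');b=ld('top')
T=lambda x,y,z: onz(b,148+x/5-.4,105+y/5-.4,z).round(1)
fl=T(28,498,50);fr=T(669,552,50);print('front corners',fl,fr,np.linalg.norm(fl-fr))
d=fl-fr;yaw=np.arctan2(-d[0],d[1]);print('hob yaw deg',np.degrees(yaw))
print('rack',T(22,136,230),T(700,193,230)); r=T(22,136,230)-T(700,193,230);print(np.linalg.norm(r),np.degrees(np.arctan2(-r[0],r[1])))
pl=T(506,388,55);print('plateR',pl)
c,s=np.cos(yaw),np.sin(yaw);R=np.array([[c,-s,0],[s,c,0],[0,0,1]])
o1=(fl+fr)/2-R@[-170,0,50];o2=pl-R@[-50,-110,55];o3=(T(22,136,230)+T(700,193,230))/2-R@[85,0,230];print('hob origin',o1,o2,o3)
O=(o1+o2+o3)/3;print(O,'plateL',O+R@[-50,90,55],'plateR',O+R@[-50,-110,55])
print('pan',T(237,362,115),'small pan',T(565,187,105),'tin',T(105,152,115))
h0=T(325,361,107);h1=T(486,358,131);print('handle root,end',h0,h1)
P=lambda x,y:(140+x/6-.4,125+y/6-.4);Q=lambda x,y:(320+(x-384)/6-.4,165+y/6-.4)
print('grip mid/tri',two(a,P(143,96),b,Q(580,200)),'top z227?',onz(b,*Q(580,200),234))
for z in(220,):print('rod',onz(b,*Q(582,72),225),onz(b,*Q(577,175),217))
print('bail L',onz(b,*Q(468,205),120))
print('pot rim', onz(b,*Q(534,206),97))
E
```

```text
front corners [418.  350.9  50. ] [ 387.8 -146.1   50. ] 497.91669986052887
hob yaw deg -3.477278855275612
rack [668.3 326.6 230. ] [ 640.2 -150.6  230. ]
478.02662059764 -3.369979844035467
plateR [511.9 -16.6  55. ]
hob origin [572.58701798  92.08903834   0.        ] [568.47974518  90.16484644   0.        ] [569.40649101  93.15548083   0.        ]
[570.15775139  91.80312187   0.        ] plateL [525.70854933 184.67006129  55.        ] plateR [513.57800621 -14.96172457  55.        ]
pan [522.2 185.  115. ] small pan [662.3 -57.9 105. ] tin [678.3 289.2 115. ]
handle root,end [525.2 119.9 107. ] [528.4  -1.5 131. ]
grip mid/tri (array([ 452.97398495, -382.95299066,  219.0900858 ]), np.float64(0.9237237214119015)) top z227? [ 452.54729827 -380.03207688  234.        ]
rod [ 528.18156534 -382.51041382  225.        ] [ 467.97156641 -381.92651112  217.        ]
bail L [ 452.72475179 -335.53026138  120.        ]
pot rim [ 454.01581027 -381.57238458   97.        ]
```

```bash
cat >> h.py <<'E'
from scipy.spatial.transform import Rotation as Ro
C=np.array([524.,185.]);Z=np.array([0,0,1.])
def cur():
    s=ctrl.sense();q=s['ee_rot'];return s['eef_pos'],Ro.from_quat([q[1],q[2],q[3],q[0]])
def tool(ang,lean):
    h=np.array([np.cos(np.radians(ang)),np.sin(np.radians(ang)),0]);l=np.radians(lean)
    z=np.sin(l)*h-np.cos(l)*Z;y=np.cross(Z,h);return Ro.from_matrix(np.c_[np.cross(y,z),y,z])
def delta(G,Rt,back=54):
    p,R=cur();t=np.array(G)-Rt.as_matrix()[:,2]*back
    print('TCP',t.round(1),'shift',((t-p)/25).round(2),'turn',(np.degrees((Rt*R.inv()).as_rotvec())/5).round(2))
E
python3 - <<'E'
from h import *
for bk in(144,54): delta([526.9,60,117],tool(-88.7,35),bk)
E
```

```text
TCP [525.  142.6 235. ] shift [ 12.29 -13.4   -2.74] turn [ -6.15  -4.07 -12.41]
TCP [526.2  91.  161.2] shift [ 12.34 -15.46  -5.69] turn [ -6.15  -4.07 -12.41]
```

```bash
python3 -m creep '[[[2,-2,0,-1,-0.7,-2],[4,-4,0,-2,-1.4,-4],[6,-6,0,-3,-2,-6],[8,-8.5,-0.5,-4,-2.7,-8],[10,-11,-1,-5,-3.3,-10],[12.3,-13.4,-2,-6.15,-4.07,-12.4],[12.3,-13.4,-2.7,-6.15,-4.07,-12.4],[12.3,-13.4,-2.7,-6.15,-4.07,-12.4],[12.3,-13.4,-2.7,-6.15,-4.07,-12.4],[12.3,-13.4,-2.7,-6.15,-4.07,-12.4],[12.3,-13.4,-2.7,-6.15,-4.07,-12.4],[12.3,-13.4,-2.7,-6.15,-4.07,-12.4],[12.3,-13.4,-2.7,-6.15,-4.07,-12.4],[12.3,-13.4,-2.7,-6.15,-4.07,-12.4]]]' 60 30; python3 - <<'E'
from h import *
delta([526.9,60,117],tool(-88.7,35),54)
c=cap('wrist','w1.png'); print(proj(c,[526.9,60,117]))
E
```

```text
time_s: 1.27
eef_pos: [525.0, 142.9, 236.3]
ee_rot: [0.215, 0.666, 0.682, -0.21]
force: [-0.7, 0.0, 1.0]
grip_width: 0.703
grip_force: 0.0
TCP [526.2  91.  161.2] shift [ 0.05 -2.08 -3.  ] turn [ 0.   -0.   -0.02]
[250.0860652  211.59111488]
```

View pics/w1.png

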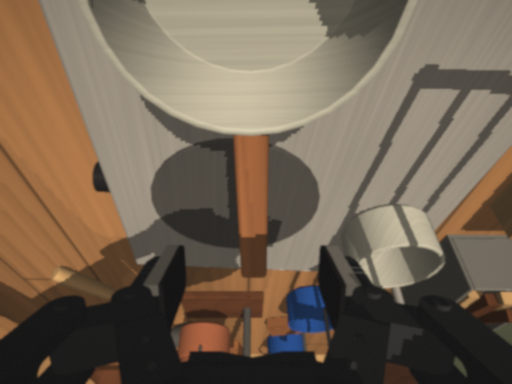

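The wrist view shows the handle at u = 237–268, centred between the fingers at (183,250) and (322,250). I'll go down and grip.

```bash
python3 -m creep '[[[0,-0.7,-1,0,0,0],[0,-1.4,-2,0,0,0],[0,-1.8,-2.6,0,0,0],[0.05,-2.08,-3,0,0,0],[0.05,-2.08,-3,0,0,0],[0.05,-2.08,-3,0,0,0]]]'; python3 -m creep '[[[0,0,0,0,0,0],[0,0,0,0,0,0],[0,0,0,0,0,0],[0,0,0,0,0,0],[0,0,0,0,0,0],[0,0,0,0,0,0],[0,0,0,0,0,0]]]' 0 40;  python3 - <<'E'
from h import *
p,R=cur();r=p[:2]-C
for k in range(0,87,3):
    c,s=np.cos(np.radians(k)),np.sin(np.radians(k)); d=(np.array([[c,-s],[s,c]])@r-r)/25; print('[%.2f,%.2f,0,0,0,%.1f]'%(*d,k/5),end=',')
E
```

```text
time_s: 1.82
eef_pos: [526.7, 91.5, 162.2]
ee_rot: [0.216, 0.666, 0.683, -0.21]
force: [1.0, 0.5, -0.2]
grip_width: 0.704
grip_force: 0.0
time_s: 2.4
eef_pos: [526.6, 90.9, 161.7]
ee_rot: [0.216, 0.666, 0.683, -0.21]
force: [-2.4, 1.7, 4.7]
grip_width: 0.229
grip_force: 39.7
[0.00,0.00,0,0,0,0.0],[0.20,0.01,0,0,0,0.6],[0.39,0.03,0,0,0,1.2],[0.59,0.06,0,0,0,1.8],[0.78,0.10,0,0,0,2.4],[0.97,0.16,0,0,0,3.0],[1.16,0.22,0,0,0,3.6],[1.34,0.29,0,0,0,4.2],[1.52,0.37,0,0,0,4.8],[1.70,0.46,0,0,0,5.4],[1.87,0.56,0,0,0,6.0],[2.03,0.66,0,0,0,6.6],[2.19,0.78,0,0,0,7.2],[2.35,0.90,0,0,0,7.8],[2.49,1.04,0,0,0,8.4],[2.63,1.18,0,0,0,9.0],[2.76,1.32,0,0,0,9.6],[2.89,1.48,0,0,0,10.2],[3.00,1.64,0,0,0,10.8],[3.11,1.80,0,0,0,11.4],[3.21,1.97,0,0,0,12.0],[3.30,2.15,0,0,0,12.6],[3.38,2.33,0,0,0,13.2],[3.45,2.51,0,0,0,13.8],[3.51,2.70,0,0,0,14.4],[3.56,2.89,0,0,0,15.0],[3.60,3.08,0,0,0,15.6],[3.63,3.28,0,0,0,16.2],[3.65,3.48,0,0,0,16.8],
```

```bash
python3 -m creep '[[[0.1,0,0,0,0,0.3],[0.2,0.01,0,0,0,0.6],[0.39,0.03,0,0,0,1.2],[0.59,0.06,0,0,0,1.8],[0.78,0.10,0,0,0,2.4],[0.97,0.16,0,0,0,3.0],[1.16,0.22,0,0,0,3.6],[1.34,0.29,0,0,0,4.2],[1.52,0.37,0,0,0,4.8],[1.70,0.46,0,0,0,5.4],[1.87,0.56,0,0,0,6.0],[2.03,0.66,0,0,0,6.6],[2.19,0.78,0,0,0,7.2],[2.35,0.90,0,0,0,7.8],[2.49,1.04,0,0,0,8.4],[2.63,1.18,0,0,0,9.0],[2.76,1.32,0,0,0,9.6],[2.83,1.4,0,0,0,9.9]]]'; python3 - <<'E'
from h import *
c=cap('top')
G=cur()[0]+cur()[1].as_matrix()[:,2]*54; print('grasp',G, np.degrees(np.arctan2(*(G[:2]-C)[::-1])),np.linalg.norm(G[:2]-C))
p=np.array([526.6,90.9])-C;q=cur()[0]
for k in (52.5,55.5,58.5,61.5,64.5,67.5,70.5,73.5,76.5,79.5,82.5,84,85.25):
    cc,s=np.cos(np.radians(k)),np.sin(np.radians(k)); d=(C+np.array([[cc,-s],[s,cc]])@p-q[:2])/25; print('[%.2f,%.2f,0,0,0,%.2f]'%(*d,k/5-9.9),end=',')
E
```

```text
time_s: 3.9
eef_pos: [598.0, 124.8, 162.1]
ee_rot: [0.285, 0.318, 0.899, -0.101]
force: [-1.3, -6.7, 5.4]
grip_width: 0.221
grip_force: 39.6
grasp [622.25581786 105.39281521 117.98914815] -39.014504297966106 126.45754075868145
[0.09,0.19,0,0,0,0.60],[0.20,0.36,0,0,0,1.20],[0.30,0.52,0,0,0,1.80],[0.39,0.70,0,0,0,2.40],[0.48,0.88,0,0,0,3.00],[0.55,1.06,0,0,0,3.60],[0.62,1.24,0,0,0,4.20],[0.68,1.43,0,0,0,4.80],[0.72,1.63,0,0,0,5.40],[0.76,1.82,0,0,0,6.00],[0.78,2.01,0,0,0,6.60],[0.79,2.11,0,0,0,6.90],[0.80,2.19,0,0,0,7.15],
```

```bash
python3 -m creep '[[[0.1,0.17,0,0,0,0.60],[0.20,0.36,0,0,0,1.20],[0.30,0.52,0,0,0,1.80],[0.39,0.70,0,0,0,2.40],[0.48,0.88,0,0,0,3.00],[0.55,1.06,0,0,0,3.60],[0.62,1.24,0,0,0,4.20],[0.68,1.43,0,0,0,4.80],[0.72,1.63,0,0,0,5.40],[0.76,1.82,0,0,0,6.00],[0.78,2.01,0,0,0,6.60],[0.79,2.11,0,0,0,6.90],[0.80,2.19,0,0,0,7.15],[0.80,2.19,0,0,0,7.15],[0.80,2.19,0,0,0,7.15]]]'; python3 - <<'E'
from h import *
c=cap('top')
G=cur()[0]+cur()[1].as_matrix()[:,2]*54; print('grasp',G, np.degrees(np.arctan2(*(G[:2]-C)[::-1])),np.linalg.norm(G[:2]-C))
im=cv2.cvtColor(c['image'],cv2.COLOR_RGB2BGR)
cv2.imwrite('pics/t2.png',cv2.resize(im[105:221,148:298],None,fx=5,fy=5,interpolation=cv2.INTER_CUBIC))
E
```

```text
time_s: 5.2
eef_pos: [618.1, 180.1, 162.2]
ee_rot: [0.302, 0.028, 0.953, -0.009]
force: [4.6, -1.9, 3.4]
grip_width: 0.231
grip_force: 39.3
grasp [649.18713406 178.34653454 118.0583295 ] -3.0423026855502764 125.36381909303067
```

View pics/t2.png

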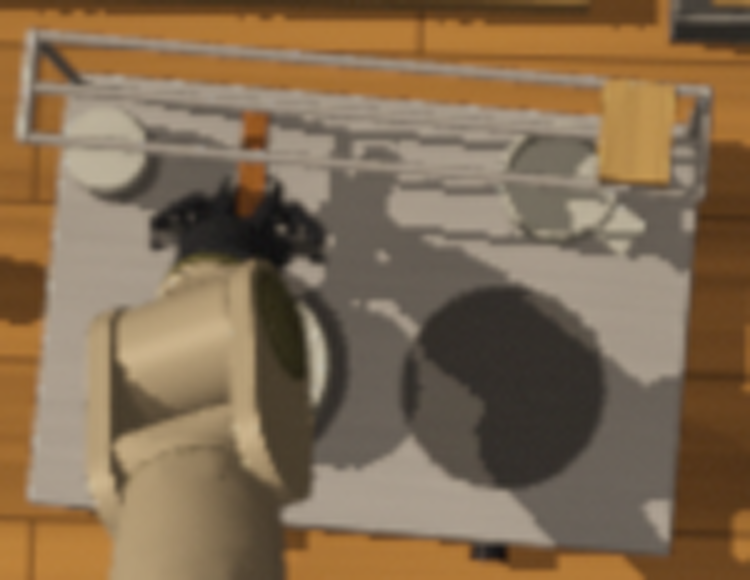

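The handle now lies under the rack, end at (258,115) and square to the front bar, well clear of the tin at (105,152). I'll release and back off along the tool axis.

```bash
python3 -m creep '[[[0,0,0,0,0,0],[0,0,0,0,0,0],[0,0,0,0,0,0],[0,0,0,0,0,0],[-0.3,0.02,0.4,0,0,0],[-0.9,0.05,1.3,0,0,0],[-1.6,0.1,2.3,0,0,0],[-2.3,0.14,3.3,0,0,0],[-3,0.2,5,0,0,0],[-4,-2,6,0,0,0],[-4,-4,6,0,0,0],[-4,-6,6,0,0,0],[-4,-6,6,0,0,0]]]' 50; python3 - <<'E'
from h import *
c=cap('top')
im=c['image'];hsv=cv2.cvtColor(im,cv2.COLOR_RGB2HSV)
m=((hsv[...,1]>130)&(hsv[...,0]<16)).astype(np.uint8);w=np.zeros_like(m);w[124:160,190:206]=1;m*=w
v,u=np.nonzero(m)
print(len(u),u.min(),u.max(),v.min(),v.max())
for r in range(v.min(),v.max()+1,3): print(r,u[v==r].mean() if (v==r).any() else None,end=' ')
g=cv2.cvtColor(im,cv2.COLOR_RGB2BGR);A=cv2.resize(g[105:221,148:298],None,fx=5,fy=5,interpolation=cv2.INTER_CUBIC);cv2.imwrite('pics/t3.png',A)
E
```

```text
time_s: 6.33
eef_pos: [516.5, 29.3, 312.1]
ee_rot: [0.302, 0.027, 0.953, -0.008]
force: [1.1, -1.2, 0.1]
grip_width: 0.589
grip_force: 0.0
130 195 201 127 159
127 197.0 130 198.5 133 198.5 136 None 139 198.0 142 198.0 145 198.0 148 197.5 151 197.5 154 197.5 157 197.0
```

View pics/t3.png

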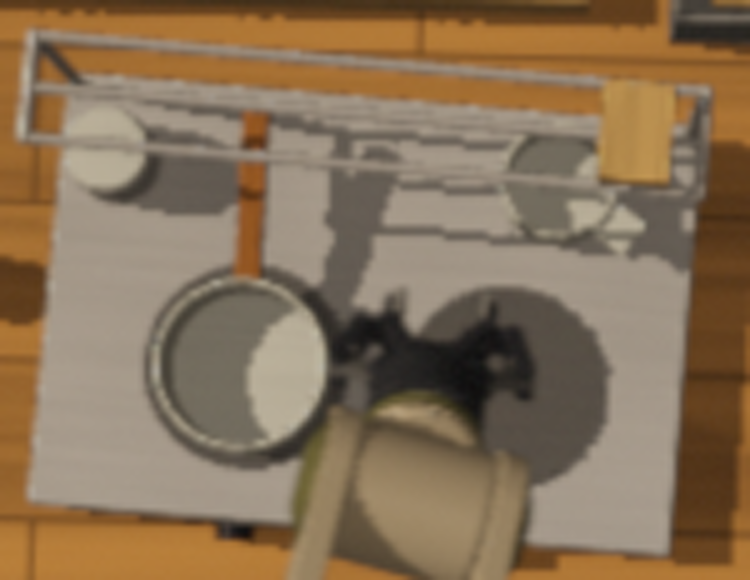

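The pan rim is centred at (241,363) and the handle runs from (248,275) to (257,113), clear of the tin. Next I check the handle's angle and plan the pot approach.

```bash
python3 - <<'E'
from h import *
b=ld('top');T=lambda x,y,z: onz(b,148+x/5-.4,105+y/5-.4,z)
a=T(248.5,275,106);e=T(257,115,130);c=T(241,363,115);print(a,e,c)
for p,q in((a,e),(c,e)): print(np.degrees(np.arctan2((q-p)[1],(q-p)[0]))+3.43)
E
```

```text
[589.00093361 179.55470479 106.        ] [706.59934288 174.16234055 130.        ] [521.50466033 182.00440551 115.        ]
0.8045950474717909
1.0039515529361762
```

The handle is within 1° of straight back. Now to above the glue pot's grip.

```bash
python3 - <<'E'
from h import *
delta([453,-382,226],tool(0,0),144)
E
```

```text
TCP [ 453. -382.  370.] shift [ -2.56 -16.21   2.31] turn [0.24 7.03 0.67]
```

```bash
python3 -m creep '[[[-0.3,-1.4,0.6,0,0.8,0],[-0.6,-2.9,1.2,0,1.6,0.1],[-0.9,-4.4,1.8,0.1,2.4,0.2],[-1.2,-5.9,2.3,0.1,3.2,0.3],[-1.4,-7.4,2.3,0.2,4,0.4],[-1.7,-8.9,2.3,0.24,4.8,0.6],[-2,-10.4,2.3,0.24,5.6,0.67],[-2.2,-12,2.3,0.24,6.4,0.67],[-2.4,-13.5,2.3,0.24,7.03,0.67],[-2.5,-15,2.3,0.24,7.03,0.67],[-2.56,-16.2,2.3,0.24,7.03,0.67],[-2.56,-16.2,2.3,0.24,7.03,0.67],[-2.56,-16.2,2.3,0.24,7.03,0.67],[-2.56,-16.2,2.3,0.24,7.03,0.67]]]' 60; python3 - <<'E'
from h import *
delta([453,-382,226],tool(0,0),54)
c=cap('wrist','w2.png'); print(proj(c,[453,-382,243]),proj(c,[453,-382,226]),proj(c,[437,-382,220]))
E
```

```text
time_s: 7.55
eef_pos: [453.5, -373.9, 368.7]
ee_rot: [-0.001, -0.0, 1.0, 0.002]
force: [0.8, -0.1, 0.2]
grip_width: 0.705
grip_force: 0.0
TCP [ 453. -382.  280.] shift [-0.02 -0.32 -3.55] turn [-0.05 -0.03 -0.01]
[236.66945183 219.35868875] [237.6268725  211.01712624] [237.69305829 185.54060587]
```

View pics/w2.png

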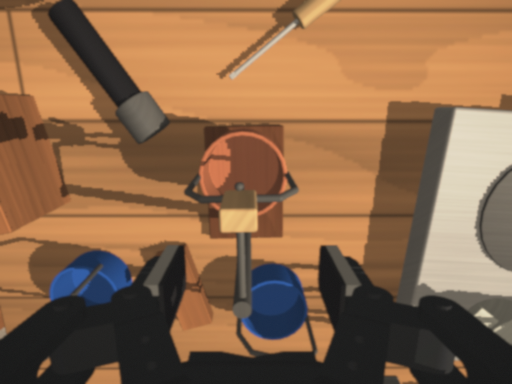

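The wrist view shows the copper pot's grip with its top face at (239,219) against a predicted (237,219), so y ≈ -380.5. The hook's post is at (242,305) and the fingers straddle the grip.

```bash
python3 - <<'E'
from h import *
delta([453,-380.5,226],tool(0,0),54); print(cur()[0])
E
```

```text
TCP [ 453.  -380.5  280. ] shift [-0.02 -0.28 -3.56] turn [-0.05 -0.03 -0.02]
[ 453.57833294 -373.53154608  369.01142995]
```

```bash
python3 -m creep '[[[0,-0.28,-0.4,0,0,0],[0,-0.28,-1.2,0,0,0],[0,-0.28,-2,0,0,0],[0,-0.28,-2.8,0,0,0],[0,-0.28,-3.3,0,0,0],[0,-0.28,-3.56,0,0,0],[0,-0.28,-3.56,0,0,0],[0,-0.28,-3.56,0,0,0]]]' && python3 -m creep '[[[0,0,0,0,0,0],[0,0,0,0,0,0],[0,0,0,0,0,0],[0,0,0,0,0,0],[0,0,0,0,0,0],[0,0,0,0,0,0],[0,0,0,0,0,0]]]' 0 50
```

```text
time_s: 8.27
eef_pos: [453.5, -381.4, 280.3]
ee_rot: [-0.001, -0.001, 1.0, 0.002]
force: [-0.5, 0.1, 0.6]
grip_width: 0.701
grip_force: 0.0
time_s: 8.85
eef_pos: [453.5, -381.5, 280.5]
ee_rot: [-0.001, -0.0, 1.0, 0.002]
force: [0.5, 2.7, 5.6]
grip_width: 0.275
grip_force: 50.1
```

```bash
python3 -m creep '[[[0,0,0.2,0,0,0],[0,0,0.5,0,0,0],[0,0,0.8,0,0,0],[0,0,1.2,0,0,0],[0,0,1.6,0,0,0],[0,0,2,0,0,0],[0,0,2.2,0,0,0],[0,0,2.2,0,0,0],[0,0,2.2,0,0,0],[0,0,2.2,0,0,0]]]'; python3 - <<'E'
from h import *
print(ctrl.sense()['force'],cur()[0])
c=cap('wrist');b=cap('scene')
im=np.hstack([cv2.resize(c['image'][80:280,100:380],(400,286)),cv2.resize(b['image'][90:210,120:240],(286,286))])
cv2.imwrite('pics/l1.png',cv2.cvtColor(im,cv2.COLOR_RGB2BGR))
E
```

```text
time_s: 9.68
eef_pos: [453.2, -381.5, 334.3]
ee_rot: [-0.002, -0.0, 1.0, 0.002]
force: [-0.4, 0.7, -2.2]
grip_width: 0.274
grip_force: 49.3
[-0.35151563  0.67920412 -2.24855071] [ 453.23229297 -381.4645031   334.31625469]
```

View pics/l1.png

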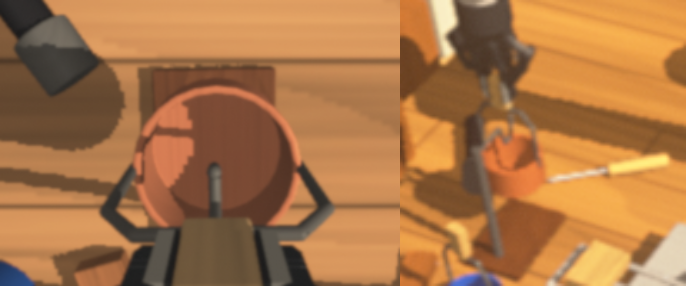

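The pot hangs free, raised 54 mm, with the hook tip at (213,168) below the bail bar and above the mouth. I'll draw it off toward -x.

```bash
python3 -m creep '[[[-0.1,0,0,0,0,0],[-0.3,0,0,0,0,0],[-0.7,0,0,0,0,0],[-1.2,0,0,0,0,0],[-1.8,0,0,0,0,0],[-2.5,0,0,0,0,0],[-3.2,0,0,0,0,0],[-3.9,0,0,0,0,0],[-4.5,0,0,0,0,0],[-4.8,0,0.1,0,0,0],[-5,0.2,0.2,0,0,0],[-5,0.6,0.5,0,0,0],[-5,1.2,0.8,0,0,0],[-5,2,1,0,0,0],[-5,2.9,1,0,0,0],[-4.8,3.9,1,0,0,0],[-4.4,4.9,1,0,0,0],[-3.9,5.9,1,0,0,0],[-3.2,6.9,1,0,0,0],[-2.6,7.9,1,0,0,0]]]' && python3 -m creep '[[[0.6,1,0,0,0,0],[1.2,2,0,0,0,0],[1.9,3,0,0,0,0],[2.7,4,0,0,0,0],[3.5,5,0,0,0,0],[4.2,5.8,0,0,0,0],[4.7,6.4,0,0,0,0],[4.9,6.6,0,0,0,0],[4.9,6.6,0,0,0,0],[4.9,6.6,0,0,0,0],[4.9,6.6,0,0,0,0]]]'; python3 - <<'E'
from h import *
print(ctrl.sense()['force'],ctrl.sense()['grip_force'])
delta([513,-15.5,284.3-54],tool(0,0),54)
c=cap('top');s=cap('scene')
g=np.hstack([cv2.resize(c['image'][105:221,148:298],(517,400)),cv2.resize(s['image'][150:270,190:275],(283,400))]);cv2.imwrite('pics/t4.png',cv2.cvtColor(g,cv2.COLOR_RGB2BGR))
E
```

```text
time_s: 11.45
eef_pos: [389.1, -181.8, 360.8]
ee_rot: [-0.001, -0.001, 1.0, 0.002]
force: [0.8, -0.6, -3.3]
grip_width: 0.276
grip_force: 49.4
time_s: 12.37
eef_pos: [510.3, -19.5, 360.2]
ee_rot: [-0.001, -0.0, 1.0, 0.002]
force: [-0.2, 0.7, -2.4]
grip_width: 0.273
grip_force: 49.5
[-0.1674529   0.73056348 -2.42862087] 49.53549027442932
TCP [513.  -15.5 284.3] shift [ 0.11  0.16 -3.03] turn [-0.04 -0.03 -0.  ]
```

View pics/t4.png

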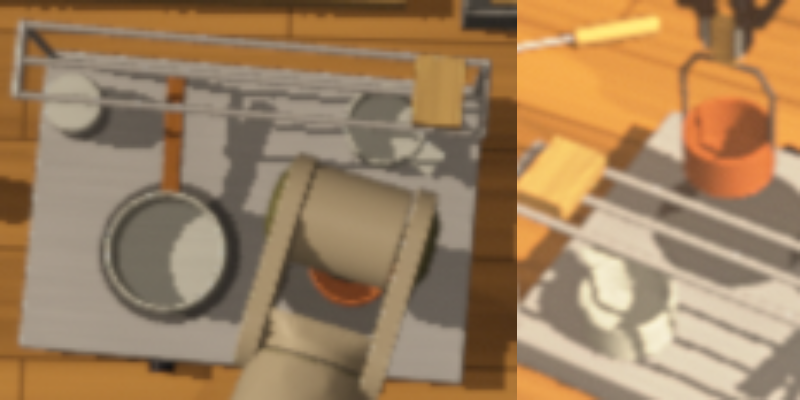

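The pot hangs level and upright above the right plate. I'll lower it, then creep to contact.

```bash
python3 -m creep '[[[0.1,0.16,-0.3,0,0,0],[0.1,0.16,-0.8,0,0,0],[0.1,0.16,-1.4,0,0,0],[0.1,0.16,-2,0,0,0],[0.1,0.16,-2.4,0,0,0],[0.1,0.16,-2.65,0,0,0],[0.1,0.16,-2.75,0,0,0],[0.1,0.16,-2.8,0,0,0],[0.1,0.16,-2.8,0,0,0],[0.1,0.16,-2.8,0,0,0]]]' && python3 -m creep '[[[0,0,-0.03,0,0,0],[0,0,-0.06,0,0,0],[0,0,-0.09,0,0,0],[0,0,-0.12,0,0,0],[0,0,-0.15,0,0,0],[0,0,-0.15,0,0,0],[0,0,-0.15,0,0,0]]]'
```

```text
time_s: 13.3
eef_pos: [513.5, -15.1, 290.5]
ee_rot: [-0.001, -0.0, 1.0, 0.002]
force: [0.2, -0.4, -3.0]
grip_width: 0.274
grip_force: 49.5
time_s: 13.88
eef_pos: [513.3, -15.1, 286.1]
ee_rot: [-0.001, -0.0, 1.0, 0.002]
force: [-0.2, 0.2, -1.9]
grip_width: 0.272
grip_force: 49.5
```

```bash
python3 -m creep '[[[0,0,-0.03,0,0,0],[0,0,-0.05,0,0,0],[0,0,-0.07,0,0,0],[0,0,-0.07,0,0,0],[0,0,-0.07,0,0,0]]]';python3 -m creep '[[[0,0,-0.03,0,0,0],[0,0,-0.04,0,0,0],[0,0,-0.04,0,0,0],[0,0,-0.04,0,0,0]]]'
```

```text
time_s: 14.3
eef_pos: [513.4, -15.0, 285.3]
ee_rot: [-0.001, -0.0, 1.0, 0.002]
force: [-1.9, 1.1, 4.9]
grip_width: 0.276
grip_force: 50.6
time_s: 14.63
eef_pos: [513.5, -15.0, 285.3]
ee_rot: [0.0, -0.0, 1.0, 0.002]
force: [-4.6, 0.9, 11.1]
grip_width: 0.272
grip_force: 51.5
```

Contact is made. I'll ease up a touch, release, rise straight up and withdraw.

```bash
python3 -m creep '[[[0,0,0.03,0,0,0],[0,0,0.04,0,0,0],[0,0,0.04,0,0,0]]]' && python3 -m creep '[[[0,0,0,0,0,0],[0,0,0,0,0,0],[0,0,0,0,0,0],[0,0,0,0,0,0],[0,0,0,0,0,0],[0,0,0.3,0,0,0],[0,0,1,0,0,0],[0,0,2,0,0,0],[0,0,3,0,0,0],[0,0,4,0,0,0],[-1,0,5,0,0,0],[-2.4,0,5,0,0,0],[-3.8,0,5,0,0,0],[-5.2,0,5,0,0,0],[-6.5,0,5,0,0,0],[-6.5,0,5,0,0,0],[-6.5,0,5,0,0,0]]]' 60; python3 - <<'E'
from h import *
c=cap('top');s=cap('scene')
def T(u,v,z):return onz(c,u,v,z).round(1)
hsv=cv2.cvtColor(c['image'],cv2.COLOR_RGB2HSV)
m=((hsv[...,1]>140)&(hsv[...,0]<16)).astype(np.uint8);w=np.zeros_like(m);w[160:208,225:275]=1;m*=w
v,u=np.nonzero(m);(x,y),r=cv2.minEnclosingCircle(np.c_[u,v].astype(np.float32));print(len(u),x,y,r,T(x,y,100))
g=np.hstack([cv2.resize(c['image'][105:221,148:298],(517,400)),cv2.resize(s['image'][150:270,190:275],(283,400))]);cv2.imwrite('pics/t5.png',cv2.cvtColor(g,cv2.COLOR_RGB2BGR))
E
```

```text
time_s: 14.88
eef_pos: [513.5, -15.0, 285.3]
ee_rot: [-0.001, -0.0, 1.0, 0.002]
force: [-1.9, -0.1, 7.3]
grip_width: 0.271
grip_force: 50.7
time_s: 16.3
eef_pos: [350.0, -15.0, 410.5]
ee_rot: [0.0, 0.0, 1.0, 0.001]
force: [0.0, -0.0, 0.2]
grip_width: 0.702
grip_force: 0.0
407 248.6283721923828 181.2601318359375 12.215087890625 [512.2 -16.1 100. ]
```

View pics/t5.png

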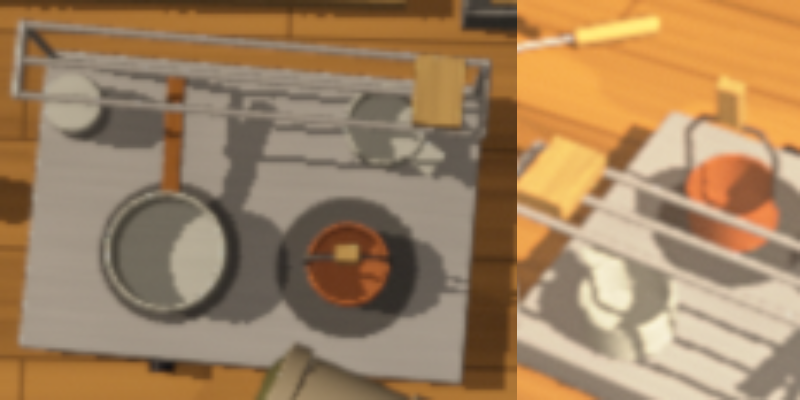

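The pot stands upright in the middle of the right plate, centre at (347,263) on the plate's own centre at about (348,266). The pan handle at (174,135) is still straight back, and the arm is clear.

```bash
python3 -c "
from rig import ctrl
print(ctrl.finish_job())"
```

```text
the job is handed in; nothing more can be done
None
```

I handed the job in at about 16 s: the saucepan handle points straight back to within about 1°, and the glue pot stands upright within about 2 mm of the right plate's centre.

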